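Index a microscope's condenser turret to the dark-field stop

TASK

Switch the microscope's condenser turret on the bench to its dark-field stop: pull the wing knob up to unlock it, turn it until the dark-field stop is over the light port, then find the index hole by feel and push the knob fully home again and let go. The index plate sits a little off its mark, so feel for the hole with light pressure and never ram or wring the pin (keep it under 25 N). Do not touch the four stops, and leave the other things on the bench where they are.

Things in the scene. Friction and masses are not known exactly. Their poses are not given: they have to be found in the camera images.
- stand: Turret stand, fixed to the bench: white cast foot 190 x 170 mm, 30 mm high, with a grey drum 132 mm across that carries the wheel. Origin on the bench under the vertical axis of drum, wheel and knob. Its x axis points to the light port; a steel pointer (81 mm high, 77 to 89 mm from the axis) stands on that side just outside the wheel.
- wheel (a joint): Angle of the turret wheel, rad, 0 at the start, growing anticlockwise from above; no end stops. Aluminium disc 140 mm across, top face 74 mm above the bench, with five round seats (rims 4 mm high) 48 mm from the axis, every 72 degrees. At the start the seat over the port has a clear pane; the other four hold the stops in any order. Knob, wheel and stops turn together; 0.06 N m of friction.
- port (a point): The light port: the point over which a stop's centre belongs, 48 mm from the axis along the stand's x axis, 74 mm above the bench (the height of the seats' floors).
- knob_grip (a point): Black wing knob in the middle of the wheel: round flange 42 mm across, 8 mm high, and on it an upright bar 46 mm long, 15 mm thick, from 8 to 42 mm above the wheel's face. This point is on the axis, 12 mm below the bar's top, 104 mm above the bench with the knob in. x along the bar (grasp across it), z up. Beside the bar only the stops and seat rims, up to 6 mm above the wheel.
- knob (a joint): How far the knob is pulled up: 0 fully home, 0.010 m fully out (end stop). Slides with about 5 N of friction and stays where it is left. A steel pin under it locks the wheel; out more than 0.007 m the pin is clear and the knob can be turned. Between holes the pin rides on the index plate and the knob cannot go in below 0.007; over a hole it goes to 0.
- index_pin: Steel pin on the knob's rod under the wheel: 7 mm thick, end bevelled 0.7 mm, 50 mm from the axis, half a turn from the clear pane. Origin at its tip. It drops into a plate in the drum: four 8.5 mm holes 72 degrees apart, a 21 mm slot for the pane. The hidden plate has slipped up to 7 degrees (0.12 rad) either way: a stop's hole is up to that far from where the stop is exactly over the port.
- darkfield_stop: THE ONE WANTED: the dark-field stop, a dark metal disc 30 mm across and 5 mm thick, lying loose in its seat; its pale window is a broad ring (26 mm across) round a dark central spot (16 mm) on three spokes. Origin at its underside's centre.
- pinhole_stop: Another stop of the same size: one small round pale window, 6 mm, in the middle. Origin as above.
- wide_stop: Another stop of the same size: a plain round pale window, 21 mm. Origin as above.
- slit_stop: Another stop of the same size: a straight pale slit, 24 x 5 mm. Origin as above.
- objective: Bystander: a steel microscope objective standing on the bench, 30 mm across, 50 mm high. Origin at its foot.
- eyepiece: Bystander: an eyepiece standing on its steel tube, 38 mm across at the black top, 58 mm high. Origin at its foot.
- screw_jar: Bystander: a glass jar with a black cap, 48 mm across, 55 mm high. Origin at its foot.
- screwdriver: Bystander: a screwdriver lying on the bench, 160 mm long.

How it is judged:
By the outcome, as a careful person would: the job done as asked, in the order asked, and still so for the second after the job is handed in, with the robot touching nothing.
It also fails if it takes over 61 s, if anything falls off the work surface, if the arm or the gripper's body presses on something with over 40 N, if the wrist force passes 120 N, or if a joint passes its speed limit or range.

ROBOT

A 7-joint arm with a two-finger parallel gripper is mounted at the origin on the work surface. World frame = base frame: x ahead of the robot, y to its left, z up, the work surface at z = 0. Lengths are in m, angles in degrees, forces in N, time in s.
With the tool pointing down it reaches from about 0.425 to 0.875 m from the base axis. Payload 4.7 kg.
Tool frame: the origin (TCP) lies at the very end of the fingers, on their centre line; the grasp point (between the pads) lies 19 mm behind it (env.grasp_offset is the distance from the TCP to the grasp point, in m); z points along the fingers, y is the line along which they close (so a half turn about z gives the same grasp; the last joint's range is limited). The gripper opens to 87 mm and grips with 3 to 60 N. Pads are 19 mm wide; open, the fingers measure 117 mm over their backs; the gripper's body (75 mm by 190 mm) begins 51 mm behind the grasp point.
Start: joints at [63.891, 18.392, -4.016, 83.108, 1.295, 78.541, -3.26], TCP at [0.294, -0.58, 0.184] pointing down, gripper open.
Joint ranges: [-163.93, 163.93], [-17.29, 119.83], [-79.2, 71.16], [3.27, 140.29], [-89.18, 269.18], [5.43, 117.66], [-154.24, 154.24]. Speed limits (degrees/s): [147.25, 147.25, 180, 180, 180, 180, 180].

INTERFACE

Orientations are given as [roll, pitch, yaw] about the fixed x, y, z axes, in that order (R = Rz(yaw) Ry(pitch) Rx(roll)).
In Python, from cell import env gives the robot as it stands. The module is installed in compiled form; this text tells all that it offers.
- The arm moves only by the tool drive_tool, never from a script. Its argument "moves" is one flat list of numbers, 5 for each row, row after row: the shift along the tool's x, y, z in units of 40 mm (1.0 is 40 mm), then the turn about the tool's z in units of 10 degrees (1.0 is 10 degrees), then the finger opening in mm, from 0 to 87. A call has 1 to 5 rows; each row is the pose to reach, as a shift and turn from the pose commanded when the call began, along the tool's axes at that moment; what a row does not reach only later rows make up. A row lasts 1/8 s, in which the tool goes at most 62.5 mm and 10.7 degrees, less where a joint would pass 70% of its speed; a pose out of reach is approached as far as the arm can. A call with a gripper value outside its range is refused whole. The fingers move at their own pace and stop on an object; "squeeze" is the grip in N (left out, the last holds). Time passes only in rows, so rows that repeat a pose let the fingers close. It gives the time, the measured TCP pose, the force, the opening and the grip force at its end, in the units of the state.
- env.get_obs(): the state, without advancing time (a new reading comes with each control period).
- env.read_camera(name): name is "scene" or "top" or "wrist"; returns (picture, depth): 384x512x3 uint8, red, green, blue; 384x512 float32, m along the optical axis (not along the pixel's ray), 0 where there is no reading.
- env.camera_model(name): a dict with "K" (3x3 intrinsics, pixels), "k1" (the pictures are not rectified: a ray, as slopes to the right and down, at radius r is drawn at 1 + k1 r^2 times it, then the intrinsics apply), "rvec" (rotation vector, rad) and "tvec" (3), from world to camera coordinates, as OpenCV has them; the wrist camera has in their place "tool_from_camera" (4x4, takes a point from camera to tool coordinates, whose origin is the TCP and whose axes are the flange's). Camera axes: x right, y down, z forward; pixel columns grow to the right and rows downward; lengths in m; the calibration is good to about 2 mm. A picture is of the moment at which its call begins: read the wrist's pose just before it. camera_model takes no time and is no camera call.
- env.sign_off(): hands the job in; it is judged then, once.
The state is a dict: "time_s": time; "qpos": joint angles; "joint_velocities": joint speeds; "effort": joint torques, N m; "tool_pos": TCP position; "tool_rot": TCP orientation; "force": force on the tool from outside, world axes, zero at the start; "wrist_torque": the same for the moment, N m; "grip_width": finger opening in m; "grasp_force": force on a finger pad.
Only numpy, scipy, OpenCV 4.12 (cv2) and the standard library are available. Lean on these libraries where they do the work, as an engineer would, in place of code of your own. Each camera call takes 0.05 s, during which the arm holds its last target. There are 200 camera calls.

## Working session

There is one attempt and no reset: what is moved stays moved. The work goes in short steps, Python scripts to look and compute and a tool call to move; the robot and the scene stay as the last step left them, time stands still between calls to the robot, and variables do not carry over. Pictures are saved under pics/ and viewed, at most 10 in all, crops included, and the job is handed in when it is done.

Besides the shell and the picture viewer there is one more tool, called after "Call:" as name(argument=value, ...), one argument or row to a line, values as JSON. drive_tool: Moves the arm, as the interface text tells. Its arguments: {"type":"object","properties":{"moves":{"type":"array","items":{"type":"number"}},"squeeze":{"type":"number"}},"required":["moves"]}

```bash
mkdir -p pics; cat > h.py <<'E'
import numpy as np,cv2
from scipy.spatial.transform import Rotation as Ro
from cell import env
def T_wc(name,obs=None):
    m=env.camera_model(name); T=np.eye(4)
    if name=="wrist":
        o=obs; T[:3,:3]=Ro.from_euler('xyz',o["tool_rot"],degrees=True).as_matrix(); T[:3,3]=o["tool_pos"]
        return T@np.array(m["tool_from_camera"])
    T[:3,:3]=cv2.Rodrigues(np.array(m["rvec"],float))[0]; T[:3,3]=np.array(m["tvec"]).ravel()
    return np.linalg.inv(T)
def rays(name,uv):
    m=env.camera_model(name); uv=np.asarray(uv,float).reshape(-1,1,2)
    p=cv2.undistortPoints(uv,np.array(m["K"],float),np.array([m["k1"],0,0,0,0],float)).reshape(-1,2)
    return np.c_[p,np.ones(len(p))]
def onplane(name,uv,z,obs=None):
    T=T_wc(name,obs); d=rays(name,uv)@T[:3,:3].T; c=T[:3,3]
    return c+d*((z-c[2])/d[:,2])[:,None]
def cloud(name,D,obs=None):
    v,u=np.mgrid[0:D.shape[0],0:D.shape[1]]; T=T_wc(name,obs)
    P=rays(name,np.c_[u.ravel(),v.ravel()])*D.reshape(-1,1)
    return (P@T[:3,:3].T+T[:3,3]).reshape(D.shape+(3,))
E
python3 - <<'E'
from h import *
o=env.get_obs(); print(o)
for n in("scene","top"):
    p,D=env.read_camera(n); np.savez(f"{n}.npz",p=p,D=D); cv2.imwrite(f"pics/{n}.png",p[:,:,::-1])
    C=cloud(n,D); Z=C[...,2]; m=(abs(Z-.074)<.004)&(D>0); print(n,m.sum(),np.median(C[m],0)if m.any() else 0, T_wc(n)[:3,3])
print(env.camera_model("wrist"))
E
```

```text
{'time_s': 0.0, 'qpos': array([63.89153428, 18.43801977, -4.01569494, 83.17647966,  1.29310938,
       78.54131847, -3.26040456]), 'joint_velocities': array([ 0.06163318,  0.07503503,  0.05968091, -0.01315303,  0.03744108,
        0.01142293,  0.02412829]), 'effort': array([-1.17295775e-03, -4.91291177e+01, -4.04220382e-01, -3.12532675e+01,
       -6.38803560e-02,  4.37011337e-02,  1.54661639e-04]), 'tool_pos': array([ 0.29391926, -0.57902732,  0.18295957]), 'tool_rot': array([-1.79889324e+02,  3.99063743e-03,  2.69176273e+01]), 'force': array([-0.01369517, -0.06702593,  0.25205974]), 'wrist_torque': array([-0.00222748,  0.01215264, -0.01144055]), 'grasp_force': 0.0, 'grip_width': 0.08700204011764363}
scene 1553 [0.53023531 0.05484955 0.07431785] [1.19302941 0.27069014 1.04990709]
top 1975 [0.52367207 0.04991979 0.07363495] [ 0.50743522 -0.00963966  1.22383799]
{'K': array([[268.96068706,   0.        , 260.22344906],
       [  0.        , 268.96068706, 194.94256449],
       [  0.        ,   0.        ,   1.        ]]), 'k1': 0.0016953358015033668, 'tool_from_camera': array([[ 4.11491336e-05, -9.64765112e-01, -2.63112668e-01,
         7.13553815e-02],
       [ 9.99999907e-01,  1.52645377e-04, -4.03316972e-04,
         8.71056945e-04],
       [ 4.29269077e-04, -2.63112627e-01,  9.64765029e-01,
        -2.00151642e-01],
       [ 0.00000000e+00,  0.00000000e+00,  0.00000000e+00,
         1.00000000e+00]])}
```

View pics/top.png

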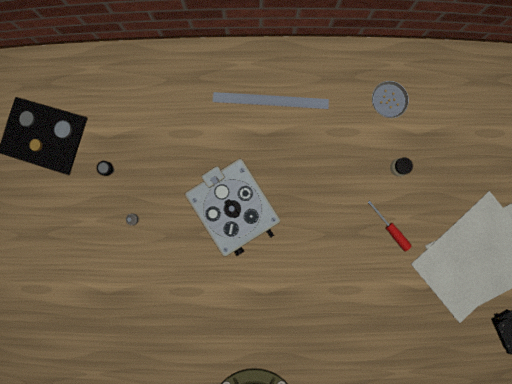

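View pics/scene.png

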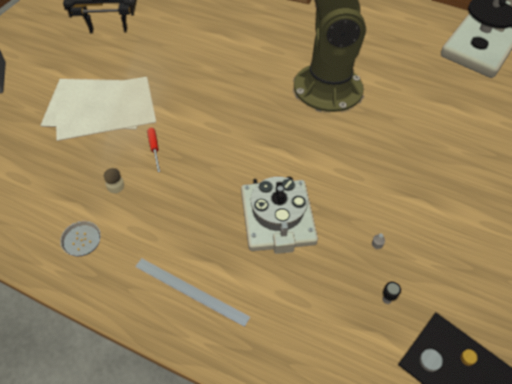

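The top view shows the stand at about (232,209), with the port and pointer towards (213,178) and the clear pane at (222,191). The dark-field stop is probably the ring at (246,193). I'll enlarge it and fit the axis.

```bash
python3 - <<'E'
from h import *
a=np.load("top.npz"); b=np.load("scene.npz")
A=cv2.resize(a["p"][160:260,182:282],(395,400),interpolation=cv2.INTER_CUBIC)
B=cv2.resize(b["p"][165:255,235:325],(395,400),interpolation=cv2.INTER_CUBIC)
cv2.imwrite("pics/crop.png",np.hstack([A,B])[:,:,::-1])
for n,d in(("top",a),("scene",b)):
    C=cloud(n,d["D"]).reshape(-1,3); m=(abs(C[:,2]-.074)<.003)&(np.hypot(C[:,0]-.527,C[:,1]-.052)<.1)
    c,r=cv2.minEnclosingCircle((C[m,:2]*1000).astype(np.float32)); print(n,"wheel",c,r)
    m=(abs(C[:,2]-.116)<.005)&(np.hypot(C[:,0]-.527,C[:,1]-.052)<.1)
    print("knobtop",m.sum(),C[m].mean(0),cv2.minAreaRect((C[m,:2]*1000).astype(np.float32)))
print(onplane("top",[[222,191],[246,193],[232,209]],.078), onplane("top",[[213,178]],.081))
E
```

```text
top wheel (528.5558471679688, 51.73357009887695) 78.88448333740234
knobtop 121 [0.52066422 0.04805441 0.11453891] ((520.84423828125, 48.19744873046875), (45.585899353027344, 14.403034210205078), 31.751920700073242)
scene wheel (527.573486328125, 53.716365814208984) 79.4234390258789
knobtop 101 [0.52165156 0.04889801 0.115464  ] ((521.044677734375, 49.06535720825195), (48.652099609375, 14.990793228149414), 31.908357620239258)
[[0.56216755 0.07119011 0.078     ]
 [0.5568345  0.01401459 0.078     ]
 [0.51907171 0.04766487 0.078     ]] [[0.59323765 0.09226909 0.081     ]]
```

View pics/crop.png

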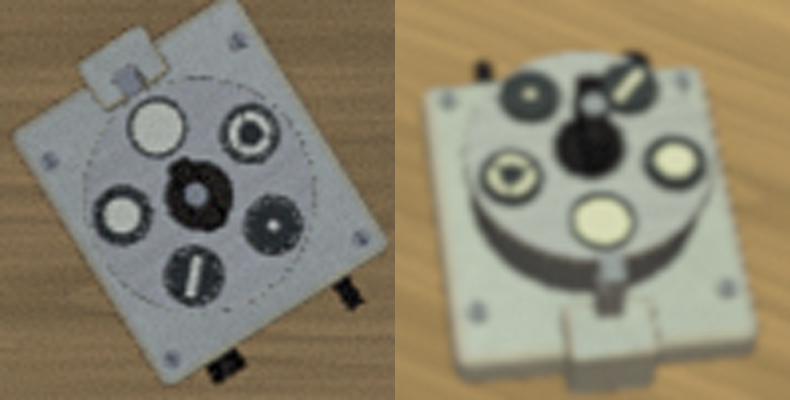

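Left crop: the dark-field stop (ring with dark spot) is at crop (250,132), the neighbour clockwise of the pane at (157,127). So the wheel has to turn about +72° (anticlockwise). The axis is at about (0.521, 0.0485) and the bar lies at 31.8°. The wheel-face points match the 48 mm seat radius and the knob top is at 0.115. I'll move above it now.

Call:
drive_tool(
  moves=[12.17,-11.43,0,-0.49,50,12.17,-11.43,0,-0.49,50,12.17,-11.43,0,-0.49,50,12.17,-11.43,0,-0.49,50,12.17,-11.43,0,-0.49,50],
  squeeze=30,
)

```text
time_s: 0.72
tool_pos: [0.4008, -0.2836, 0.1838]
tool_rot: [180.0, 0.0, 31.8]
force: [0.8, -1.0, 0.6]
grip_width: 0.0516
grasp_force: 0.0
```

Call:
drive_tool(
  moves=[6.93,-5.47,0,0,50,6.93,-5.47,0,0,50,6.93,-5.47,0,0,50,6.93,-5.47,0,0,50,6.93,-5.47,0,0,50],
)

```text
time_s: 1.35
tool_pos: [0.507, 0.0099, 0.184]
tool_rot: [180.0, 0.0, 31.8]
force: [0.9, 0.2, 0.8]
grip_width: 0.05
grasp_force: 0.0
```

Call:
drive_tool(
  moves=[0.73,-0.58,0,0,50,0.73,-0.58,0,0,50,0.73,-0.58,0,0,50],
)

```text
time_s: 1.72
tool_pos: [0.519, 0.0421, 0.1835]
tool_rot: [180.0, 0.1, 31.8]
force: [-0.2, 0.8, -0.5]
grip_width: 0.0501
grasp_force: 0.0
```

```bash
cat > look.py <<'E'
import sys; from h import *
o=env.get_obs(); p,D=env.read_camera("wrist"); np.savez("w.npz",p=p,D=D,tp=o["tool_pos"],tr=o["tool_rot"])
cv2.imwrite(f"pics/{sys.argv[1]}.png",p[:,:,::-1])
print(o["time_s"],o["tool_pos"],o["tool_rot"],o["force"])
C=cloud("wrist",D,o).reshape(-1,3); near=np.hypot(C[:,0]-.521,C[:,1]-.0485)<.03
m=near&(abs(C[:,2]-.116)<.004)&(D.ravel()>0)
print("knob",m.sum(),C[m].mean(0) if m.any() else 0,cv2.minAreaRect((C[m,:2]*1000).astype(np.float32)) if m.any() else 0)
E
python3 look.py w1
```

```text
1.725 [0.51901079 0.04210636 0.1835378 ] [1.79992343e+02 7.80509026e-02 3.17694309e+01] [-0.15457508  0.75715931 -0.48749561]
knob 622 [0.52147932 0.04668089 0.11504993] ((520.7722778320312, 46.37273406982422), (45.96208572387695, 14.798102378845215), 31.79768943786621)
```

View pics/w1.png

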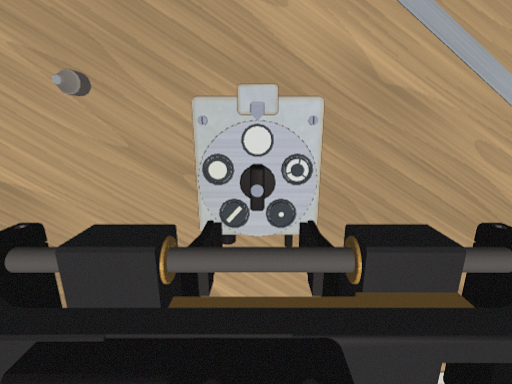

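The wrist view confirms it: pane at (257,140), dark-field at (297,170), knob at (257,183). I'll descend in stages.

Call:
drive_tool(
  moves=[0.115,-0.095,0,0,50,0.115,-0.095,1.3,0,50,0.115,-0.095,1.3,0,50,0.115,-0.095,1.3,0,50],
)

```text
time_s: 2.28
tool_pos: [0.522, 0.0486, 0.1333]
tool_rot: [180.0, -0.1, 31.8]
force: [0.3, -0.1, 0.3]
grip_width: 0.05
grasp_force: 0.0
```

```bash
python3 look.py w2
```

```text
2.275 [0.52201016 0.04864216 0.13330586] [ 1.79967499e+02 -5.68842529e-02  3.17759080e+01] [ 0.28609691 -0.07615136  0.2902194 ]
knob 843 [0.52186009 0.04690237 0.11521438] ((521.0013427734375, 46.52442932128906), (45.1739501953125, 14.128646850585938), 32.266727447509766)
```

Call:
drive_tool(
  moves=[-0.035,0.01,0.6,0,50,-0.035,0.01,1.12,0,50,-0.035,0.01,1.12,0,50,-0.035,0.01,1.12,0,50],
)

```text
time_s: 2.82
tool_pos: [0.5217, 0.0479, 0.089]
tool_rot: [179.9, -0.1, 31.8]
force: [-0.1, -0.2, 0.1]
grip_width: 0.05
grasp_force: 0.0
```

Call:
drive_tool(
  moves=[0,0,0,0,10,0,0,0,0,10,0,0,0,0,10,0,0,0,0,10,0,0,0,0,10],
  squeeze=30,
)

```text
time_s: 3.45
tool_pos: [0.5203, 0.0478, 0.0872]
tool_rot: [180.0, 0.0, 31.8]
force: [0.8, -0.1, -0.1]
grip_width: 0.0125
grasp_force: 0.0
```

```bash
cat > st.py <<'E'
from h import *
np.set_printoptions(precision=4,suppress=True)
o=env.get_obs(); R=Ro.from_euler('xyz',o["tool_rot"],degrees=True)
print(o["time_s"],o["tool_pos"],o["tool_rot"],"F",o["force"],"Ftool",R.inv().apply(o["force"]),"M",o["wrist_torque"],o["grip_width"],o["grasp_force"])
E
python3 st.py
```

```text
3.45 [0.5203 0.0478 0.0872] [179.9995   0.0042  31.8201] F [ 0.8173 -0.1292 -0.1295] Ftool [0.6264 0.5407 0.1295] M [0.04   0.0048 0.0153] 0.012533198710024666 0.0
```

Call:
drive_tool(
  moves=[0,0,0,0,5,0,0,0,0,5,0,0,0,0,5],
  squeeze=30,
)

```text
time_s: 3.82
tool_pos: [0.5203, 0.0478, 0.0872]
tool_rot: [180.0, 0.0, 31.8]
force: [-0.5, 1.0, 0.0]
grip_width: 0.0052
grasp_force: 0.0
```

```bash
python3 st.py; python3 look.py w3
```

```text
3.825 [0.5203 0.0478 0.0872] [179.9975   0.0038  31.8204] F [-0.4976  1.0132  0.009 ] Ftool [ 0.1114 -1.1232 -0.0091] M [-0.0443  0.0054 -0.079 ] 0.005152949039873111 0.0
3.825 [0.5203473  0.04780202 0.08719215] [1.79997539e+02 3.82454078e-03 3.18204158e+01] [-0.49757638  1.01315127  0.00904656]
knob 719 [0.52928172 0.05167176 0.11518223] ((525.5399169921875, 49.088050842285156), (34.74603271484375, 14.524622917175293), 31.497596740722656)
```

View pics/w3.png

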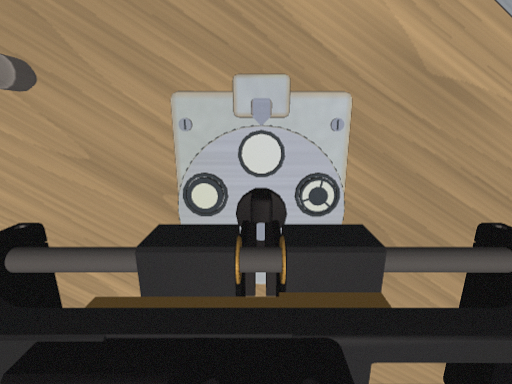

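The picture shows the fingers nearly shut at column 262 and the bar at (262,205), but no grip force. I'll check the depth around the fingers and bar in the tool frame.

```bash
python3 - <<'E'
from h import *
np.set_printoptions(precision=4,suppress=True,linewidth=200)
w=np.load("w.npz"); D=w["D"]; o=dict(tool_pos=w["tp"],tool_rot=w["tr"])
C=cloud("wrist",D,o); R=Ro.from_euler('xyz',w["tr"],degrees=True).as_matrix()
L=(C-w["tp"])@R
print("row scan col 262, tool coords + depth")
for v in range(180,310,6): print(v,D[v,262],L[v,262], "| c250",L[v,250],"| c278",L[v,278])
print("cols at row 262"); 
for u in range(225,300,5): print(u,D[262,u],L[262,u])
E
```

```text
row scan col 262, tool coords + depth
180 0.21728085 [0.0258 0.0022 0.0127] | c250 [ 0.0255 -0.0076  0.0141] | c278 [0.0253 0.0152 0.0147]
186 0.21972284 [0.0205 0.0022 0.0138] | c250 [ 0.0205 -0.0076  0.014 ] | c278 [0.0204 0.0153 0.0145]
192 0.1932271 [ 0.0225  0.002  -0.0132] | c250 [ 0.0176 -0.0073  0.0056] | c278 [0.0153 0.0154 0.0144]
198 0.18021472 [ 0.0219  0.0019 -0.0268] | c250 [ 0.0127 -0.0074  0.0055] | c278 [0.0125 0.0149 0.0061]
204 0.18060124 [ 0.0179  0.0019 -0.0275] | c250 [ 0.0075 -0.0075  0.0061] | c278 [0.0075 0.015  0.0062]
210 0.18021953 [ 0.0141  0.0019 -0.0289] | c250 [ 0.0024 -0.0075  0.0061] | c278 [0.0027 0.015  0.0053]
216 0.1827028 [ 0.0094  0.002  -0.0276] | c250 [-0.0029 -0.0076  0.0068] | c278 [-0.0026  0.0152  0.006 ]
222 0.18297534 [ 0.0054  0.002  -0.0285] | c250 [ 0.0095 -0.0058 -0.0391] | c278 [ 0.0105  0.0119 -0.0418]
228 0.1840589 [ 0.001   0.002  -0.0285] | c250 [ 0.0091 -0.0054 -0.0482] | c278 [ 0.0112  0.0112 -0.0535]
234 0.18427178 [-0.003   0.002  -0.0294] | c250 [ 0.0093 -0.0051 -0.0577] | c278 [ 0.0107  0.0107 -0.061 ]
240 0.18621561 [-0.
[... 1197 characters left out ...]
9] | c250 [ 0.023  -0.002  -0.1377] | c278 [ 0.0233  0.0056 -0.1381]
cols at row 262
225 0.07696949 [ 0.0325 -0.0093 -0.1309]
230 0.07744004 [ 0.0323 -0.0079 -0.1305]
235 0.07788346 [ 0.0321 -0.0065 -0.1301]
240 0.08289589 [ 0.0295 -0.0054 -0.1256]
245 0.082949005 [ 0.0295 -0.0039 -0.1256]
250 0.0833135 [ 0.0293 -0.0024 -0.1252]
255 0.083550535 [ 0.0292 -0.0008 -0.125 ]
260 0.08421628 [ 0.0289  0.0007 -0.1244]
265 0.08340035 [ 0.0293  0.0023 -0.1252]
270 0.08310999 [ 0.0294  0.0038 -0.1254]
275 0.083431266 [ 0.0293  0.0054 -0.1251]
280 0.08302686 [ 0.0295  0.0069 -0.1255]
285 0.079556 [ 0.0312  0.0081 -0.1286]
290 0.07675667 [ 0.0326  0.0093 -0.1311]
295 0.076266535 [ 0.0329  0.0107 -0.1316]
```

```bash
python3 - <<'E'
from h import *
np.set_printoptions(precision=4,suppress=True,linewidth=200)
w=np.load("w.npz"); D=w["D"]; o=dict(tool_pos=w["tp"],tool_rot=w["tr"])
C=cloud("wrist",D,o); R=Ro.from_euler('xyz',w["tr"],degrees=True).as_matrix()
L=(C-w["tp"])@R
for v in(210,222,228,236): print(v); print(np.c_[np.arange(240,288,2),L[v,240:288:2]*1000].round(1).tolist())
cv2.imwrite("pics/w3c.png",cv2.resize(w["p"][180:310,200:325][:,:,::-1],(577,600),interpolation=cv2.INTER_CUBIC))
E
```

```text
210
[[240.0, 2.4, -15.6, 6.3], [242.0, 2.5, -14.0, 6.0], [244.0, 2.6, -12.3, 5.6], [246.0, 2.7, -10.7, 5.3], [248.0, 2.3, -9.1, 6.5], [250.0, 2.4, -7.5, 6.1], [252.0, 13.4, -4.8, -26.6], [254.0, 13.9, -3.4, -28.2], [256.0, 13.9, -2.1, -28.2], [258.0, 13.9, -0.7, -28.2], [260.0, 14.2, 0.6, -29.1], [262.0, 14.1, 1.9, -28.9], [264.0, 13.7, 3.3, -27.6], [266.0, 13.8, 4.6, -28.0], [268.0, 14.0, 6.0, -28.4], [270.0, 13.8, 7.3, -28.0], [272.0, 13.2, 8.8, -26.1], [274.0, 2.6, 11.8, 5.5], [276.0, 2.5, 13.5, 6.0], [278.0, 2.7, 15.0, 5.3], [280.0, 2.5, 16.7, 5.9], [282.0, 2.2, 18.4, 6.9], [284.0, 2.9, 19.8, 4.8], [286.0, 2.1, 21.7, 7.2]]
222
[[240.0, -7.8, -15.8, 5.8], [242.0, -7.7, -14.1, 5.6], [244.0, 11.3, -9.3, -43.9], [246.0, 11.0, -8.1, -43.1], [248.0, 11.2, -6.8, -43.6], [250.0, 9.5, -5.8, -39.1], [252.0, 9.3, -4.5, -38.6], [254.0, 9.5, -3.2, -39.1], [256.0, 9.5, -1.9, -39.2], [258.0, 5.8, -0.7, -29.6], [260.0, 5.5, 0.6, -28.8], [262.0, 5.4, 2.0, -28.5], [264.0, 5.3, 3.3, -28.1], [266.0, 9.2, 4.5, -38.3], [268.0, 9.3, 5.7, -38.6], [270.0, 9.4, 7.0, -38.8], [272.0, 9.1, 8.3, -38.3], [274.
[... 803 characters left out ...]
7, -116.7], [286.0, 37.5, 9.3, -117.5]]
236
[[240.0, 35.6, -5.7, -119.8], [242.0, 10.7, -9.2, -63.7], [244.0, 10.3, -8.2, -62.8], [246.0, 10.7, -7.0, -63.7], [248.0, 8.9, -6.1, -59.7], [250.0, 8.8, -5.0, -59.5], [252.0, 9.1, -3.9, -60.0], [254.0, 9.1, -2.7, -60.1], [256.0, 7.0, -1.7, -55.4], [258.0, -4.6, -0.8, -29.2], [260.0, 71.3, 0.8, -200.2], [262.0, -4.2, 2.0, -30.2], [264.0, -4.4, 3.3, -29.6], [266.0, 9.6, 4.0, -61.2], [268.0, 9.5, 5.1, -60.8], [270.0, 8.9, 6.3, -59.6], [272.0, 8.9, 7.4, -59.6], [274.0, 10.0, 8.4, -62.0], [276.0, 10.8, 9.4, -63.8], [278.0, 10.3, 10.6, -62.8], [280.0, 10.1, 11.7, -62.2], [282.0, 36.0, 7.7, -120.7], [284.0, 36.6, 8.3, -122.0], [286.0, 37.0, 8.8, -123.0]]
```

View pics/w3c.png

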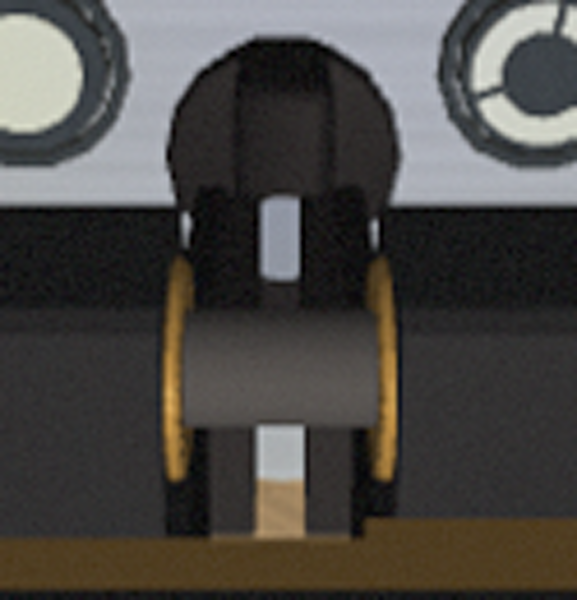

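The fingers visibly end at crop row 190 (image row 221), above the bar, although the reported TCP z is 0.087. So the real fingertips sit some 35 mm short of the reported TCP. I'll measure that offset.

```bash
python3 - <<'E'
from h import *
np.set_printoptions(precision=1,suppress=True,linewidth=200)
print(env.grasp_offset)
w=np.load("w.npz"); D=w["D"]; o=dict(tool_pos=w["tp"],tool_rot=w["tr"])
C=cloud("wrist",D,o); R=Ro.from_euler('xyz',w["tr"],degrees=True).as_matrix()
L=(C-w["tp"])@R*1000
for c in(245,247,249,254,268,275,277): print(c,[(v,L[v,c].round(1).tolist()) for v in range(214,225)])
E
```

```text
0.0187
245 [(214, [-1.2, -11.6, 6.8]), (215, [-1.8, -11.6, 5.9]), (216, [-2.5, -11.6, 5.6]), (217, [-3.2, -11.6, 5.0]), (218, [-4.0, -11.6, 5.1]), (219, [-5.4, -11.7, 6.3]), (220, [11.1, -8.9, -39.8]), (221, [10.6, -8.9, -40.3]), (222, [10.5, -8.8, -41.7]), (223, [10.9, -8.6, -44.6]), (224, [10.8, -8.6, -46.1])]
247 [(214, [-0.7, -9.9, 5.5]), (215, [-1.9, -10.0, 6.2]), (216, [-2.5, -10.0, 5.6]), (217, [-3.4, -10.0, 5.7]), (218, [-4.2, -10.0, 5.6]), (219, [-5.4, -10.0, 6.3]), (220, [10.4, -7.7, -37.8]), (221, [10.6, -7.6, -40.4]), (222, [10.8, -7.5, -42.6]), (223, [10.9, -7.4, -44.5]), (224, [11.0, -7.3, -46.5])]
249 [(214, [-0.9, -8.4, 6.0]), (215, [-1.8, -8.4, 6.1]), (216, [-2.6, -8.4, 5.8]), (217, [-3.3, -8.4, 5.4]), (218, [-4.2, -8.4, 5.6]), (219, [-5.2, -8.4, 5.9]), (220, [-6.3, -8.4, 6.6]), (221, [-7.6, -8.5, 7.8]), (222, [9.4, -6.4, -39.0]), (223, [9.4, -6.3, -40.6]), (224, [9.1, -6.3, -41.6])]
254 [(214, [11.0, -3.5, -28.0]), (215, [10.3, -3.5, -28.2]), (216, [9.7, -3.5, -28.4]), (217, [8.7, -3.5, -27.6]), (218, [7.8, -3.5, -27.1]), (219, [7.3, -3.5, -27.7]), (220, [6.6, -3.5,
[... 309 characters left out ...]
21, [5.6, 6.1, -27.2]), (222, [9.3, 5.7, -38.6]), (223, [9.2, 5.7, -40.2]), (224, [8.8, 5.7, -41.0])]
275 [(214, [-0.8, 12.7, 5.6]), (215, [-1.4, 12.7, 5.0]), (216, [-2.6, 12.7, 5.8]), (217, [-3.4, 12.7, 5.8]), (218, [-4.8, 12.8, 7.2]), (219, [-5.3, 12.8, 6.1]), (220, [10.5, 10.2, -38.2]), (221, [10.3, 10.1, -39.6]), (222, [11.1, 9.9, -43.4]), (223, [11.2, 9.8, -45.2]), (224, [11.0, 9.8, -46.5])]
277 [(214, [-1.0, 14.3, 6.3]), (215, [-2.0, 14.4, 6.6]), (216, [-2.7, 14.4, 6.2]), (217, [-3.5, 14.4, 6.1]), (218, [-4.2, 14.4, 5.6]), (219, [-5.3, 14.4, 6.2]), (220, [10.7, 11.5, -38.8]), (221, [10.9, 11.3, -41.1]), (222, [10.8, 11.2, -42.4]), (223, [10.5, 11.2, -43.5]), (224, [10.7, 11.0, -45.8])]
```

Fingertips measure at tool z ≈ −38 mm (world 0.125), 52 mm above the wheel face. I'll open, descend 38 mm in stages while watching the force, then grip.

Call:
drive_tool(
  moves=[0,0.02,0,0,50,0,0.02,0,0,50,0,0.02,0,0,50,0,0.02,0,0,50,0,0.02,0.1,0,50],
)

```text
time_s: 4.5
tool_pos: [0.5211, 0.0472, 0.0834]
tool_rot: [180.0, -0.0, 31.8]
force: [-0.6, 0.4, -0.3]
grip_width: 0.0458
grasp_force: 0.0
```

Call:
drive_tool(
  moves=[0,0,0.2,0,50,0,0,0.4,0,50,0,0,0.4,0,50],
)

```text
time_s: 4.88
tool_pos: [0.5199, 0.0471, 0.0661]
tool_rot: [-179.9, 0.1, 31.8]
force: [-0.2, 0.0, -0.5]
grip_width: 0.0503
grasp_force: 0.0
```

Call:
drive_tool(
  moves=[0,0,0.25,0,50,0,0,0.45,0,50,0,0,0.45,0,50],
)

```text
time_s: 5.25
tool_pos: [0.52, 0.0471, 0.0483]
tool_rot: [-179.9, 0.1, 31.8]
force: [-0.7, 0.5, -0.6]
grip_width: 0.0504
grasp_force: 0.0
```

Call:
drive_tool(
  moves=[0,0,0,0,10,0,0,0,0,10,0,0,0,0,10,0,0,0,0,10,0,0,0,0,10],
  squeeze=30,
)

```text
time_s: 5.88
tool_pos: [0.5207, 0.0474, 0.0493]
tool_rot: [-180.0, 0.0, 31.8]
force: [-0.8, -0.2, 0.7]
grip_width: 0.0145
grasp_force: 30.0
```

```bash
python3 st.py
```

```text
5.875 [0.5207 0.0474 0.0493] [-179.9882    0.0017   31.8254] F [-0.8467 -0.249   0.7274] Ftool [-0.8507 -0.2351 -0.7273] M [ 0.0794  0.1357 -0.0226] 0.014535105149885054 30.00015650410205
```

Gripped: 14.5 mm wide at 30 N. Now pull up 9 mm.

Call:
drive_tool(
  moves=[0,0,-0.05,0,10,0,0,-0.11,0,10,0,0,-0.17,0,10,0,0,-0.225,0,10,0,0,-0.225,0,10],
)

```text
time_s: 6.5
tool_pos: [0.5207, 0.0473, 0.0585]
tool_rot: [-180.0, 0.0, 31.8]
force: [0.7, 1.5, -4.8]
grip_width: 0.0148
grasp_force: 30.0
```

Call:
drive_tool(
  moves=[0,0,0,0,10],
)

```text
time_s: 6.62
tool_pos: [0.5207, 0.0473, 0.0585]
tool_rot: [-180.0, 0.0, 31.8]
force: [0.7, 1.4, -4.0]
grip_width: 0.015
grasp_force: 30.0
```

```bash
python3 st.py; python3 look.py w4; python3 - <<'E'
from h import *
p,D=env.read_camera("top"); C=cloud("top",D).reshape(-1,3)
m=(np.hypot(C[:,0]-.521,C[:,1]-.048)<.03)&(C[:,2]>.1)&(C[:,2]<.14); print("top",m.sum())
E
```

```text
6.625 [0.5207 0.0473 0.0585] [-179.9953    0.0082   31.8282] F [ 0.6963  1.4024 -4.0338] Ftool [ 1.3318 -0.824   4.0337] M [ 0.3998 -0.1147  0.0042] 0.014976600753317216 29.999485099688172
6.625 [0.52068399 0.04733714 0.05846702] [-1.79995295e+02  8.19044966e-03  3.18282242e+01] [ 0.69630289  1.40236853 -4.03383201]
knob 284 [0.53394911 0.05419122 0.11612548] ((534.5121459960938, 54.568721771240234), (14.13323974609375, 32.70136260986328), 30.70188331604004)
top 0
```

Call:
drive_tool(
  moves=[0,0,0,-0.3,10,0,0,0,-0.9,10,0,0,0,-1.5,10,0,0,0,-2.1,10,0,0,0,-2.4,10],
)

```text
time_s: 7.35
tool_pos: [0.5206, 0.0475, 0.0585]
tool_rot: [-180.0, 0.0, 55.9]
force: [-0.1, 1.7, -3.0]
grip_width: 0.0148
grasp_force: 30.0
```

```bash
python3 st.py
```

```text
7.35 [0.5206 0.0475 0.0585] [-179.9756    0.0052   55.9423] F [-0.1058  1.694  -2.9872] Ftool [ 1.3445 -1.035   2.9875] M [ 0.5078 -0.0088 -0.0804] 0.014815474696411462 29.99990571755916
```

Call:
drive_tool(
  moves=[0,0,0,-0.6,10,0,0,0,-1.2,10,0,0,0,-1.8,10,0,0,0,-2.4,10,0,0,0,-2.4,10],
)

```text
time_s: 7.98
tool_pos: [0.5204, 0.0475, 0.0585]
tool_rot: [-180.0, -0.0, 79.8]
force: [-1.4, 2.5, -1.2]
grip_width: 0.0145
grasp_force: 30.0
```

Call:
drive_tool(
  moves=[0,0,0,-0.6,10,0,0,0,-1.2,10,0,0,0,-1.8,10,0,0,0,-2.4,10,0,0,0,-2.4,10],
)

```text
time_s: 8.6
tool_pos: [0.5202, 0.0475, 0.0585]
tool_rot: [-179.9, -0.0, 103.7]
force: [-3.7, 4.2, 1.6]
grip_width: 0.0146
grasp_force: 30.0
```

```bash
python3 st.py; python3 look.py w5; rm -f pics/w4.png
```

```text
8.6 [0.5202 0.0475 0.0585] [-179.9356   -0.0219  103.6886] F [-3.7099  4.2351  1.5977] Ftool [ 4.9934 -2.6041 -1.5928] M [0.698  0.5996 0.0554] 0.014640545364726207 29.999683653004467
8.6 [0.5201904  0.04753805 0.05845123] [-1.79935597e+02 -2.18964126e-02  1.03688638e+02] [-3.70993411  4.23513223  1.59768252]
knob 294 [0.51688337 0.06158917 0.11620155] ((517.3375244140625, 61.94533920288086), (32.282955169677734, 15.782203674316406), 5.515598773956299)
```

View pics/w5.png

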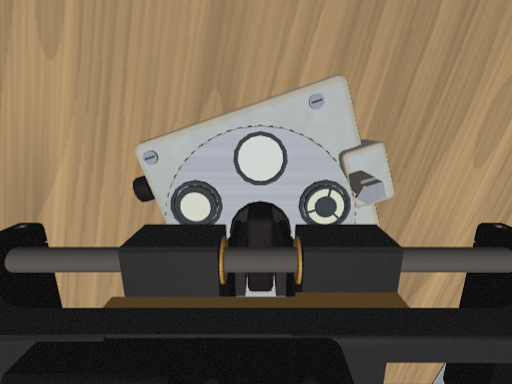

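Dark-field stop is at (325,205), next to the pointer at (370,185), so the turn went as intended. I'll relieve the small side force and lower gently to feel for the plate.

Call:
drive_tool(
  moves=[0.02,-0.01,0,0,10,0.02,-0.01,0.05,0,10,0.02,-0.01,0.05,0,10],
)

```text
time_s: 9.02
tool_pos: [0.5202, 0.0476, 0.0563]
tool_rot: [-180.0, 0.0, 103.8]
force: [-3.3, 1.3, 3.1]
grip_width: 0.0148
grasp_force: 30.0
```

Call:
drive_tool(
  moves=[0,0,0.025,0,10,0,0,0.025,0,10],
)

```text
time_s: 9.28
tool_pos: [0.5203, 0.0476, 0.0559]
tool_rot: [-180.0, 0.0, 103.8]
force: [-5.1, 1.5, 8.6]
grip_width: 0.015
grasp_force: 30.0
```

```bash
python3 st.py
```

```text
9.275 [0.5203 0.0476 0.0559] [-179.9813    0.044   103.7896] F [-5.0606  1.5463  8.6086] Ftool [ 2.7013 -4.549  -8.6091] M [ 0.2306  1.0979 -0.0738] 0.015021391906295783 30.001532253809273
```

Contact at knob ≈ 7 mm with a light load, so the pin is riding on the plate. I'll slide in 1.5° steps with light pressure and watch z.

Call:
drive_tool(
  moves=[0,-0.01,0,-0.15,10,0,-0.01,0,-0.15,10],
)

```text
time_s: 9.52
tool_pos: [0.5202, 0.0476, 0.0559]
tool_rot: [180.0, 0.0, 105.3]
force: [-4.0, 1.2, 6.7]
grip_width: 0.0147
grasp_force: 30.0
```

Call:
drive_tool(
  moves=[0,0,0,-0.15,10,0,0,0,-0.15,10],
)

```text
time_s: 9.78
tool_pos: [0.5202, 0.0476, 0.056]
tool_rot: [180.0, 0.0, 106.8]
force: [-4.5, 1.0, 8.1]
grip_width: 0.0149
grasp_force: 30.0
```

Call:
drive_tool(
  moves=[0,0,0,-0.15,10,0,0,0,-0.15,10],
)

```text
time_s: 10.02
tool_pos: [0.5202, 0.0476, 0.0559]
tool_rot: [180.0, 0.0, 108.2]
force: [-4.5, 1.7, 7.3]
grip_width: 0.0146
grasp_force: 30.0
```

```bash
python3 st.py
```

```text
10.025 [0.5202 0.0476 0.0559] [179.9755   0.0228 108.2482] F [-4.5219  1.6699  7.288 ] Ftool [ 2.999  -3.7685 -7.2908] M [ 0.2529  0.9016 -0.254 ] 0.014589986213196219 30.001277988776565
```

Call:
drive_tool(
  moves=[0,0,0.01,0,10,0,0,0.01,0,10],
)

```text
time_s: 10.28
tool_pos: [0.5202, 0.0476, 0.0559]
tool_rot: [180.0, 0.0, 108.2]
force: [-5.5, 1.9, 11.8]
grip_width: 0.0152
grasp_force: 30.0
```

```bash
python3 st.py
```

```text
10.275 [0.5202 0.0476 0.0559] [179.9842   0.0392 108.2419] F [-5.4787  1.8619 11.8395] Ftool [  3.4752  -4.6173 -11.8431] M [ 0.1926  1.1396 -0.2732] 0.015158715759809257 30.00195559579879
```

Call:
drive_tool(
  moves=[0,0,0,-0.15,10,0,0,0,-0.15,10],
)

```text
time_s: 10.52
tool_pos: [0.5202, 0.0476, 0.056]
tool_rot: [180.0, 0.0, 109.7]
force: [-5.1, 1.5, 11.1]
grip_width: 0.0147
grasp_force: 30.0
```

```bash
python3 st.py
```

```text
10.525 [0.5202 0.0476 0.056 ] [179.9847   0.0387 109.7454] F [-5.1127  1.5069 11.1214] Ftool [  3.1381  -4.3    -11.1247] M [ 0.241   1.1766 -0.2658] 0.01474520961633419 30.00178470276296
```

Call:
drive_tool(
  moves=[0,0,0,-0.15,10,0,0,0,-0.15,10],
)

```text
time_s: 10.78
tool_pos: [0.5202, 0.0476, 0.056]
tool_rot: [180.0, 0.0, 111.2]
force: [-4.9, 2.3, 10.9]
grip_width: 0.0148
grasp_force: 30.0
```

Call:
drive_tool(
  moves=[0,0,0,-0.1,10,0,0,0,-0.1,10],
)

```text
time_s: 11.02
tool_pos: [0.5202, 0.0476, 0.0559]
tool_rot: [180.0, 0.0, 112.2]
force: [-5.7, 1.6, 10.4]
grip_width: 0.0147
grasp_force: 30.0
```

Not on the positive side. I'll lift slightly, go back to 103.7°, and search downward.

Call:
drive_tool(
  moves=[0,0,-0.04,0,10,0,0,-0.04,0.45,10,0,0,-0.04,0.9,10,0,0,0,0.95,10,0,0,0,0.95,10],
)

```text
time_s: 11.65
tool_pos: [0.5203, 0.0476, 0.0557]
tool_rot: [180.0, 0.1, 102.9]
force: [-4.8, 1.1, 9.1]
grip_width: 0.0148
grasp_force: 30.0
```

Call:
drive_tool(
  moves=[0,0,0,0.13,10,0,0,0,0.13,10],
)

```text
time_s: 11.9
tool_pos: [0.5203, 0.0476, 0.0557]
tool_rot: [180.0, 0.1, 101.6]
force: [-4.4, 1.0, 9.4]
grip_width: 0.0151
grasp_force: 30.0
```

Call:
drive_tool(
  moves=[0,0,0,0.13,10,0,0,0,0.13,10],
)

```text
time_s: 12.15
tool_pos: [0.5202, 0.0475, 0.0552]
tool_rot: [180.0, 0.0, 100.2]
force: [-2.3, 1.4, 4.2]
grip_width: 0.015
grasp_force: 30.0
```

```bash
python3 st.py
```

```text
12.15 [0.5202 0.0475 0.0552] [179.9564   0.0326 100.2438] F [-2.3336  1.4384  4.2436] Ftool [ 1.828  -2.0373 -4.2462] M [ 0.3171  0.4457 -0.054 ] 0.01498915122858328 30.000754538923502
```

z dropped 0.5 mm and the force fell to sliding friction, so this is the hole edge. I'll nudge on 0.7° and push 1 mm.

Call:
drive_tool(
  moves=[0,0,0,0.07,10,0,0,0.02,0.07,10,0,0,0.02,0.07,10],
)

```text
time_s: 12.52
tool_pos: [0.5203, 0.0476, 0.054]
tool_rot: [180.0, 0.0, 99.5]
force: [-0.3, 1.1, 2.0]
grip_width: 0.0148
grasp_force: 30.0
```

```bash
python3 st.py
```

```text
12.525 [0.5203 0.0476 0.054 ] [179.9527   0.0103  99.5207] F [-0.3385  1.1367  1.9775] Ftool [ 1.1767 -0.1442 -1.9778] M [0.2705 0.1033 0.0452] 0.014755669383825658 30.00044060871005
```

Call:
drive_tool(
  moves=[0,0,0.025,0,10,0,0,0.05,0,10,0,0,0.05,0,10],
)

```text
time_s: 12.9
tool_pos: [0.5202, 0.0476, 0.052]
tool_rot: [180.0, 0.0, 99.5]
force: [0.5, 0.9, 2.9]
grip_width: 0.0147
grasp_force: 30.0
```

```bash
python3 st.py
```

```text
12.9 [0.5202 0.0476 0.052 ] [179.9527   0.0124  99.5143] F [0.4934 0.931  2.9131] Ftool [ 0.836   0.6429 -2.9127] M [ 0.181  -0.1718  0.0103] 0.014740944055090629 30.00042786821723
```

Call:
drive_tool(
  moves=[0,0,0.025,0,10,0,0,0.05,0,10,0,0,0.065,0,10,0,0,0.065,0,10],
)

```text
time_s: 13.4
tool_pos: [0.5202, 0.0476, 0.0495]
tool_rot: [180.0, 0.0, 99.5]
force: [2.1, 0.7, 2.9]
grip_width: 0.0149
grasp_force: 30.0
```

```bash
python3 st.py
```

```text
13.4 [0.5202 0.0476 0.0495] [179.9533   0.0146  99.5122] F [2.0982 0.7156 2.8542] Ftool [ 0.3583  2.19   -2.8525] M [ 0.1015 -0.4868  0.0233] 0.014882168522038153 30.000707977451384
```

Call:
drive_tool(
  moves=[0,0,0.015,0,10,0,0,0.025,0,10,0,0,0.025,0,10],
)

```text
time_s: 13.78
tool_pos: [0.5203, 0.0476, 0.0493]
tool_rot: [180.0, 0.0, 99.5]
force: [0.0, 0.7, 7.9]
grip_width: 0.0146
grasp_force: 30.0
```

```bash
python3 st.py
```

```text
13.775 [0.5203 0.0476 0.0493] [179.9664   0.0438  99.515 ] F [0.0322 0.7175 7.9137] Ftool [ 0.6963  0.155  -7.9141] M [0.0402 0.0703 0.017 ] 0.014550717799962976 30.001628869213164
```

Call:
drive_tool(
  moves=[0,0,0.012,0,10,0,0,0.012,0,10,0,0,0.012,0,10],
)

```text
time_s: 14.15
tool_pos: [0.5203, 0.0475, 0.0492]
tool_rot: [180.0, 0.1, 99.5]
force: [-1.4, -0.1, 12.7]
grip_width: 0.0148
grasp_force: 30.0
```

```bash
python3 st.py
```

```text
14.15 [0.5203 0.0475 0.0492] [179.9717   0.06    99.5086] F [-1.3679 -0.1248 12.7349] Ftool [  0.0896  -1.3634 -12.7357] M [-0.0416  0.3464  0.0659] 0.014764427212199272 30.002196170389652
```

Firm at z = 0.0492, the same as at the start, so the knob is home. I'll relax the push, open, and retreat upward.

Call:
drive_tool(
  moves=[0,0,-0.02,0,10,0,0,-0.02,0,50,0,0,-0.02,0,50,0,0,-0.02,0,50,0,0,-0.02,0,50],
)

```text
time_s: 14.78
tool_pos: [0.5195, 0.0476, 0.0484]
tool_rot: [-180.0, -0.0, 99.5]
force: [-0.6, -0.6, 0.1]
grip_width: 0.0457
grasp_force: 0.0
```

Call:
drive_tool(
  moves=[0,0,0,0,50,0,0,-0.5,0,50,0,0,-1.5,0,50,0,0,-2.5,0,50,0,0,-2.5,0,50],
)

```text
time_s: 15.4
tool_pos: [0.5228, 0.0483, 0.1535]
tool_rot: [179.6, 0.1, 99.5]
force: [0.7, -0.5, -0.4]
grip_width: 0.0503
grasp_force: 0.0
```

Call:
drive_tool(
  moves=[0,0,0,0,50,0,0,0,0,50],
)

```text
time_s: 15.65
tool_pos: [0.519, 0.0476, 0.148]
tool_rot: [-179.9, -0.0, 99.5]
force: [-0.2, -0.3, -0.0]
grip_width: 0.0499
grasp_force: 0.0
```

```bash
python3 st.py; python3 look.py w6
```

```text
15.65 [0.519  0.0476 0.148 ] [-179.9048   -0.0104   99.5223] F [-0.2074 -0.25   -0.026 ] Ftool [-0.2123 -0.2459  0.0264] M [-0.021  -0.1353  0.0122] 0.049899599946018565 0.0
15.65 [0.51903487 0.04757201 0.14796519] [-1.79904761e+02 -1.03740388e-02  9.95222964e+01] [-0.20739489 -0.25001063 -0.02604361]
knob 761 [0.51995131 0.04798361 0.11510529] ((520.3704223632812, 47.19886016845703), (14.519701957702637, 44.78098678588867), 9.170884132385254)
```

View pics/w6.png

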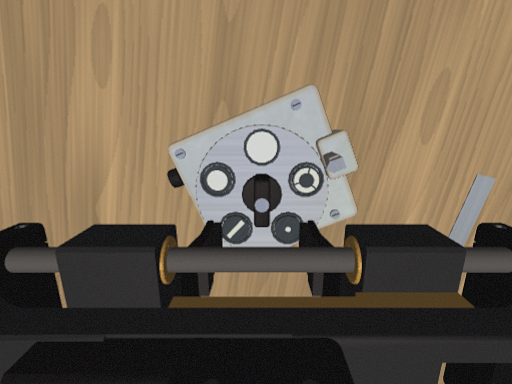

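The final picture shows the dark-field stop at (305,180) by the pointer (333,160). The knob at (262,200) has its top at 0.115 m, the same as at the start, and the gripper is clear. Handing in.

```bash
python3 -c "
from cell import env
print(env.sign_off())"
```

```text
the job is handed in; nothing more can be done
None
```

The turret is on its dark-field stop with the knob pushed home and released: I found the index hole by feel at about +68° and kept the vertical push at about 13 N or less. The job was handed in at about 16 s, and sign-off returned no verdict.

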